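# Draw the next plaque blank and load it in the inlay holder

### The job

Draw the bottom blank, which pokes out, from the feed magazine, leaving the others stacked inside; lay it flat on the bench and let go. The inlay holder has finger room only at the ends of the blank, so pick it up again to suit, lay it flat in the channel and push it along until it is fully home against the tall stop. Do not knock the other things on the bench out of place.

Things in the scene. Friction and masses are not known exactly. Their poses are not given: they have to be found in the camera images.
- magazine: fixed plywood feed magazine; origin under its centre on the bench, z up, exit towards -x. Base 10 mm thick, x -30 to 40 mm, 66 mm wide. Side walls x -8 to 34, inner faces y +-25, 60 mm tall; rear wall from x 34. At the exit a steel post 14 mm wide (x -38 to -34, y 0) hangs from a strap (top 75 mm) to 26 mm above the bench: one blank passes under it. Stack centred on x = y = 0, long sides along x
- panel1_mid (a point): centre of the bottom blank, the one to take: dark lacquered-wood plaque blank, 64 x 46 x 12 mm, long side along its x, thickness along its z, 45 g. It lies flat on the magazine's base (centre 16 mm above the bench), its centre at about magazine x = -27 mm, so 27 mm of its length stick out of the exit beyond the stack above it, free at both sides and below
- holder: fixed wooden inlay holder 186 x 100 mm; origin under its centre on the bench, z up. Channel along x: floor 8 mm above the bench, inner width 51 mm, rails 24 mm above the bench with lips flaring outwards to 34 mm. Stop at the +x end, 38 mm tall, face at x = 75 mm; low bar at x = -75 mm, top at 16 mm. The blank lies flat, long side along x; home: centre at x 43, z 14 mm. Finger room at its ends, not its sides
- panel2_mid (a point): centre of the second from the bottom blank of the stack, same as the bottom one; it stays in the magazine and drops by 12 mm when the bottom one is drawn
- panel3_mid (a point): centre of the third blank of the stack, same as the bottom one; it stays in the magazine and drops by 12 mm when the bottom one is drawn
- panel4_mid (a point): centre of the top blank of the stack, same as the bottom one; it stays in the magazine and drops by 12 mm when the bottom one is drawn
- tin: bystander, not needed: closed steel tin, 44 mm across, 45 mm tall, between magazine and holder; origin under its centre
- cork_block: bystander, not needed: cork sanding block 50 x 24 x 22 mm on the bench; origin under its centre
- graver: bystander, not needed: graver with a handle, 170 mm long, lying on the right; origin near its middle, x along it
- brush: bystander, not needed: brush, 190 mm long, lying on the left; origin near its middle, x along it
- shell_jar: bystander, not needed: glass jar, 72 mm across, 110 mm tall, at the far side; origin under its centre
- dish: bystander, not needed: white bowl 90 mm across, 30 mm tall, on the right; origin under its centre
- lacquer_box: bystander, not needed: open dark box 100 x 80 x 60 mm, on the left; origin under its centre
- mug: bystander, not needed: mug, 74 mm across, 85 mm tall, on the left; origin under its centre
Mind the look-alikes: they are no part of the job. Leave any green look-alike of the part that bears panel4_mid alone.

How it is judged:
By the outcome, as a careful person would: the job done as asked, in the order asked, and still so for the second after the job is handed in, with the robot touching nothing.
It also fails if it takes over 72 s, if anything falls off the work surface, if the arm or the gripper's body presses on something with over 40 N, if the wrist force passes 120 N, or if a joint passes its speed limit or range.

### The arm

A 7-joint arm with a two-finger parallel gripper is mounted at the origin on the work surface. World frame = base frame: x ahead of the robot, y to its left, z up, the work surface at z = 0. Lengths are in mm, angles in rad, forces in N, time in s.
With the tool pointing down it reaches from about 425 to 825 mm from the base axis. Payload 3.6 kg.
Tool frame: the origin (TCP) lies at the very end of the fingers, on their centre line; the grasp point (between the pads) lies manip.hold_point_z behind it (manip.hold_point_z is the distance from the TCP to the grasp point, in mm); z points along the fingers, y is the line along which they close (so a half turn about z gives the same grasp; the last joint's range is limited). The gripper opens to 93 mm and grips with 3 to 60 N. Pads are 15 mm wide; open, the fingers measure 128 mm over their backs; the gripper's body (75 mm by 188 mm) begins 65 mm behind the grasp point.
Start: joints at [1.101, 0.615, -0.013, 1.423, 0.008, 1.103, -0.04], TCP at [278.513, -587.275, 218.64] pointing down, gripper open.
Joint ranges: [-3.12, 3.12], [-0.3, 2.06], [-1.34, 1.32], [0.26, 2.42], [-1.36, 4.5], [0.01, 1.98], [-2.84, 2.84]. Speed limits (rad/s): [2.79, 2.79, 3.14, 3.14, 3.14, 3.14, 3.14].

### API

Orientations are given as a 3x3 rotation matrix whose columns are the frame's x, y, z axes.
In Python, from plant import status, eyes, manip gives the robot as it stands. The module is installed in compiled form; this text tells all that it offers.
- The arm moves only by the tool jog_arm, never from a script. Its argument "deltas" is a list of rows, each an object with "turn": the turn, a rotation vector about the tool's x, y, z in degrees, a list of three; "translation": the shift along the tool's x, y, z in mm, a list of three; "hand": the closure, from 0 (fully open) to 1 (shut). A call has 1 to 12 rows; each row is the pose to reach, as a shift and turn from the pose commanded when the call began, along the tool's axes at that moment; what a row does not reach only later rows make up. A row lasts 1/12 s, in which the tool goes at most 41.7 mm and 7.16 degrees, less where a joint would pass 70% of its speed; a pose out of reach is approached as far as the arm can. A call with a gripper value outside its range is refused whole. The fingers move at their own pace and stop on an object; "newtons" is the grip in N (left out, the last holds). Time passes only in rows, so rows that repeat a pose let the fingers close. It gives the time, the measured TCP pose, the force, the opening and the grip force at its end, in the units of the state.
- status.get_obs(): the state, without advancing time (a new reading comes with each control period).
- eyes.get_image(name): name is "scene" or "top" or "wrist"; returns a dict with "image" (400x640x3 uint8, red, green, blue), "fx", "fy", "cx", "cy" (pixels), "k1" (the pictures are not rectified: a ray, as slopes to the right and down, at radius r is drawn at 1 + k1 r^2 times it, then the intrinsics apply), "R" (3x3) and "t" (3): a world point X has camera coordinates R X + t. Camera axes: x right, y down, z forward; pixel columns grow to the right and rows downward; lengths in mm; the calibration is good to about 2 mm. A picture is of the moment at which its call begins. There is no depth.
- manip.job_done(): hands the job in; it is judged then, once.
The state is a dict: "t": time; "q": joint angles; "dq": joint speeds; "effort": joint torques, N m; "tool_pos": TCP position; "orientation": TCP orientation; "ft_force": force on the tool from outside, world axes, zero at the start; "torque": the same for the moment, N m; "width": finger opening in mm; "grasp_force": force on a finger pad.
Only numpy, scipy, OpenCV 4.12 (cv2) and the standard library are available. Lean on these libraries where they do the work, as an engineer would, in place of code of your own. Each camera call takes 0.05 s, during which the arm holds its last target. There are 200 camera calls.

## Working session

There is one attempt and no reset: what is moved stays moved. The work goes in short steps, Python scripts to look and compute and a tool call to move; the robot and the scene stay as the last step left them, time stands still between calls to the robot, and variables do not carry over. Pictures are saved under pics/ and viewed, at most 10 in all, crops included, and the job is handed in when it is done.

Besides the shell and the picture viewer there is one more tool, called as a command line: name --argument value ..., lists and objects as JSON in quotes. jog_arm: Moves the arm, as the interface text tells. Its arguments: {"type":"object","properties":{"deltas":{"type":"array"},"newtons":{"type":"number"}},"required":["deltas"]}

```bash
mkdir -p pics; cat > h.py <<'E'
import numpy as np, cv2
from plant import status, eyes, manip
def grab(n):
    im=eyes.get_image(n); return im
def save(im,fn,crop=None,scale=1):
    a=im["image"][:,:,::-1]
    if crop: a=a[crop[1]:crop[3],crop[0]:crop[2]]
    cv2.imwrite("pics/"+fn,cv2.resize(a,None,fx=scale,fy=scale,interpolation=cv2.INTER_CUBIC))
def ray(im,u,v):
    K=np.array([[im["fx"],0,im["cx"]],[0,im["fy"],im["cy"]],[0,0,1.]])
    p=cv2.undistortPoints(np.array([[[u,v]]],float),K,np.array([im["k1"],0,0,0.]))[0,0]
    R=np.array(im["R"]);t=np.array(im["t"])
    return -R.T@t, R.T@np.array([p[0],p[1],1.])
def onz(im,u,v,z):
    c,d=ray(im,u,v); return c+d*(z-c[2])/d[2]
def proj(im,X):
    c=np.array(im["R"])@np.array(X,float)+np.array(im["t"]); s=c[:2]/c[2]; s=s*(1+im["k1"]*(s@s))
    return np.array([im["fx"]*s[0]+im["cx"],im["fy"]*s[1]+im["cy"]])
E
python3 - <<'E'
from h import *
np.set_printoptions(precision=3,suppress=True)
o=status.get_obs();print(o["t"],o["tool_pos"],o["orientation"],o["width"],manip.hold_point_z)
for n in("scene","top"):
    im=grab(n);save(im,n+"0.png",scale=1.25);print(n,-np.array(im["R"]).T@im["t"],np.array(im["R"]),im["fx"],im["k1"])
E
```

```text
0.0 [ 278.163 -586.585  217.475] [[ 0.904  0.428 -0.001]
 [ 0.428 -0.904  0.002]
 [-0.    -0.003 -1.   ]] 93.17422279437079 18.8
scene [1474.276 -616.336  798.904] [[ 0.598  0.801  0.011]
 [ 0.445 -0.32  -0.837]
 [-0.667  0.505 -0.548]] 481.2841081537788 -0.09143898590674983
top [ 362.246   38.84  1553.118] [[-0.025 -1.    -0.001]
 [-0.985  0.025 -0.169]
 [ 0.169 -0.003 -0.986]] 511.50750655629327 -0.04617672957101734
```

View pics/scene0.png

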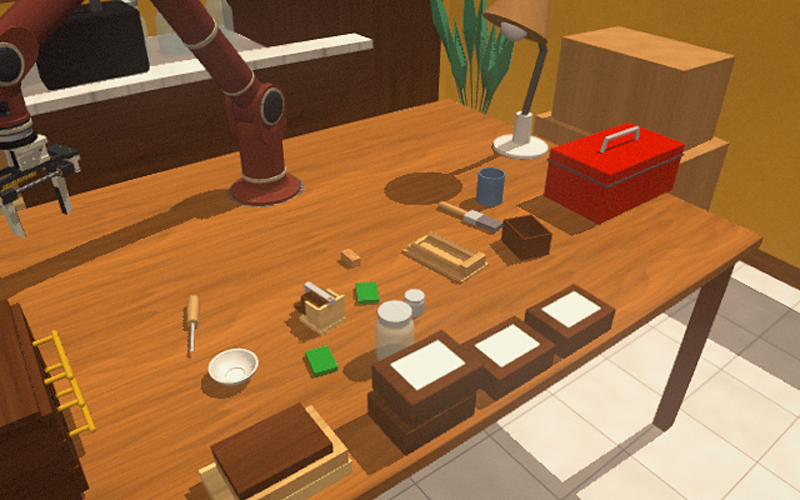

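View pics/top0.png

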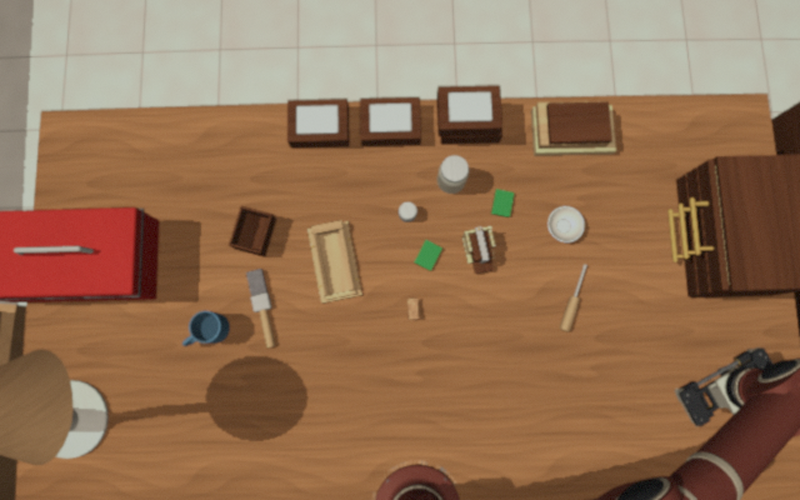

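```bash
python3 - <<'E'
from h import *
im=grab("top");save(im,"topz.png",(235,150,425,270),4)
im=grab("scene");save(im,"scz.png",(225,180,405,270),4)
E
```

```text
(no output)
```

View pics/topz.png

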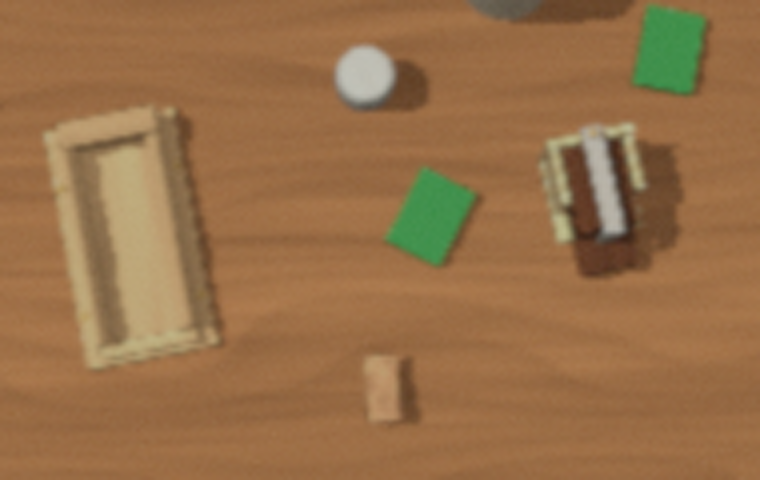

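View pics/scz.png

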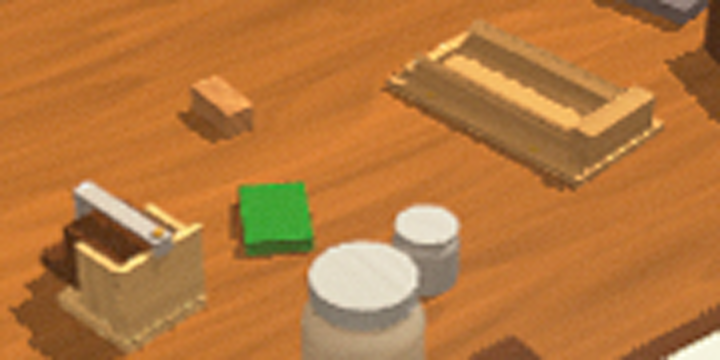

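```bash
python3 - <<'E'
from h import *
np.set_printoptions(precision=1,suppress=True)
im=grab("top")
f=lambda u,v,z:onz(im,235+u/4,150+v/4,z)
for n,u,v,z in [("mag wall L rear",552,145,60),("L front",566,240,60),("R rear",630,128,60),("R front",641,187,60),("strap rear",594,130,75),("strap front",612,236,75),("blank cornerL",585,274,22),("blank R",635,266,22),
 ("H base farL",45,132,8),("H base farR",177,110,8),("H nearL",92,367,8),("H nearR",217,343,8),("stop topL",60,135,38),("stop topR",155,115,38),("tin",365,73,45),("cork",384,386,22),("green",433,217,12)]:
    print(n,f(u,v,z))
a=im["image"]; hsv=cv2.cvtColor(a,cv2.COLOR_RGB2HSV)
print(eyes.get_image("wrist")["t"])
E
```

```text
mag wall L rear [ 636.4 -133.6   60. ]
L front [ 565.  -140.8   60. ]
R rear [ 647.8 -192.3   60. ]
R front [ 603.2 -198.2   60. ]
strap rear [ 644.1 -163.3   75. ]
strap front [ 565.1 -172.8   75. ]
blank cornerL [ 544.  -158.6   22. ]
blank R [ 549.1 -196.6   22. ]
H base farL [666.1 250.    8. ]
H base farR [680.7 148.1   8. ]
H nearL [484.5 214.9   8. ]
H nearR [500.3 120.2   8. ]
stop topL [657.6 234.5  38. ]
stop topR [671.1 162.7  38. ]
tin [698.    3.3  45. ]
cork [463.8  -4.6  22. ]
green [591.8 -46.1  12. ]
[-649.9  -35.3  390.9]
```

```bash
cat >> h.py <<'E'
from scipy.spatial.transform import Rotation as Ro
def go(p,yaw):
    """print tool-frame shift and turn to world p, tool x at yaw (deg), pointing down"""
    o=status.get_obs();R=np.array(o["orientation"])
    c,s=np.cos(np.radians(yaw)),np.sin(np.radians(yaw))
    T=np.array([[c,s,0],[s,-c,0],[0,0,-1.]])
    print("at",np.round(o["tool_pos"],1),"tr",np.round(R.T@(np.array(p)-o["tool_pos"]),1),"turn",np.round(Ro.from_matrix(R.T@T).as_rotvec(degrees=True),2))
E
python3 -c "
from h import *
go([520,-181,220],8)"
```

```text
at [ 278.4 -587.1  218.2] tr [ 392.3 -263.4   -1.5] turn [-5.000e-02  1.000e-02  1.738e+01]
```

jog_arm --deltas '[{"turn": [0,0,17.4],"translation": [392,-263,0],"hand": 0},{"turn": [0,0,17.4],"translation": [392,-263,0],"hand": 0},{"turn": [0,0,17.4],"translation": [392,-263,0],"hand": 0},{"turn": [0,0,17.4],"translation": [392,-263,0],"hand": 0},{"turn": [0,0,17.4],"translation": [392,-263,0],"hand": 0},{"turn": [0,0,17.4],"translation": [392,-263,0],"hand": 0},{"turn": [0,0,17.4],"translation": [392,-263,0],"hand": 0},{"turn": [0,0,17.4],"translation": [392,-263,0],"hand": 0},{"turn": [0,0,17.4],"translation": [392,-263,0],"hand": 0},{"turn": [0,0,17.4],"translation": [392,-263,0],"hand": 0},{"turn": [0,0,17.4],"translation": [392,-263,0],"hand": 0},{"turn": [0,0,17.4],"translation": [392,-263,0],"hand": 0}]'

```text
t: 1.3
tool_pos: [523.8, -173.2, 218.8]
orientation: [[0.989, 0.15, 0.003], [0.15, -0.989, 0.005], [0.004, -0.005, -1.0]]
ft_force: [-0.2, 1.3, -0.3]
width: 92.9
grasp_force: 0.0
```

```bash
python3 -c "
from h import *
go([520,-181,220],8)
im=grab('wrist');save(im,'w1.png',scale=1.25)
print(-np.array(im['R']).T@im['t'],im['R'])"
```

```text
at [ 523.8 -173.2  218.8] tr [-4.9  7.1 -1.2] turn [-0.26 -0.2   0.6 ]
[ 604.74380611 -161.99224061  384.4817041 ] [[ 0.14992086 -0.98869148 -0.00359053]
 [-0.94531683 -0.14440575  0.29244329]
 [-0.28965468 -0.04044916 -0.95627613]]
```

View pics/w1.png

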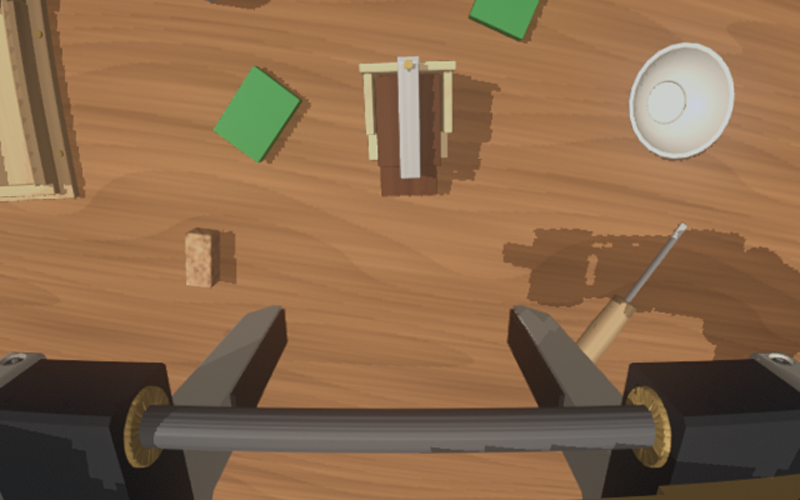

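```bash
python3 - <<'E'
from h import *
np.set_printoptions(precision=1,suppress=True)
im=grab('wrist')
f=lambda u,v,z:onz(im,u/1.25,v/1.25,z)
for n,u,v,z in [("bl frontL",381,194.5,22),("bl frontR",437,194,22),("strap frontmid",410.5,178,75),("strap rearmid",408,58,75),("rearL",360,66,60),("rearR",455,62,60),("base L",372,160,10),("wallL front out",365,133,60),("wallR front out",452,132,60),("green",258,114,12)]: print(n,f(u,v,z))
# dark mask of protruding blank
hsv=cv2.cvtColor(im["image"],cv2.COLOR_RGB2HSV)
for p in [(325,152),(310,140),(345,150),(360,150)]: print(p,hsv[p[1],p[0]])
E
```

```text
bl frontL [ 544.  -156.3   22. ]
bl frontR [ 551.5 -202.    22. ]
strap frontmid [ 567.6 -175.8   75. ]
strap rearmid [ 645.2 -161.6   75. ]
rearL [ 637.  -129.7   60. ]
rearR [ 649.6 -194.1   60. ]
base L [ 569.7 -144.5   10. ]
wallL front out [ 592.6 -139.2   60. ]
wallR front out [ 602.8 -200.6   60. ]
green [593.2 -46.9  12. ]
(325, 152) [ 11 137 112]
(310, 140) [ 11 138 120]
(345, 150) [ 11 135 113]
(360, 150) [ 13 137 134]
```

```bash
python3 -c "
from h import *
go([562,-176.7,60],10)"
```

```text
at [ 522.1 -176.9  218.6] tr [ 39.3   6.1 158.6] turn [-0.12 -0.08 -1.53]
```

jog_arm --deltas '[{"turn": [0,0,-1.5],"translation": [39,6,40],"hand": 0},{"turn": [0,0,-1.5],"translation": [39,6,40],"hand": 0},{"turn": [0,0,-1.5],"translation": [39,6,80],"hand": 0},{"turn": [0,0,-1.5],"translation": [39,6,120],"hand": 0},{"turn": [0,0,-1.5],"translation": [39,6,150],"hand": 0},{"turn": [0,0,-1.5],"translation": [39,6,158],"hand": 0},{"turn": [0,0,-1.5],"translation": [39,6,158],"hand": 0},{"turn": [0,0,-1.5],"translation": [39,6,158],"hand": 0},{"turn": [0,0,-1.5],"translation": [39,6,158],"hand": 0},{"turn": [0,0,-1.5],"translation": [39,6,158],"hand": 0}]'

```text
t: 2.23
tool_pos: [561.0, -183.1, 63.1]
orientation: [[0.986, 0.164, 0.005], [0.164, -0.986, -0.001], [0.004, 0.002, -1.0]]
ft_force: [0.2, 0.5, 0.5]
width: 92.8
grasp_force: 0.0
```

```bash
python3 -c "
from h import *
go([562,-176.7,12],10)
im=grab('wrist');save(im,'w2.png',scale=1.25)"
```

```text
at [ 561.  -183.1   63.1] tr [ 1.8 -6.3 51.1] turn [ 0.13 -0.24 -0.55]
```

View pics/w2.png

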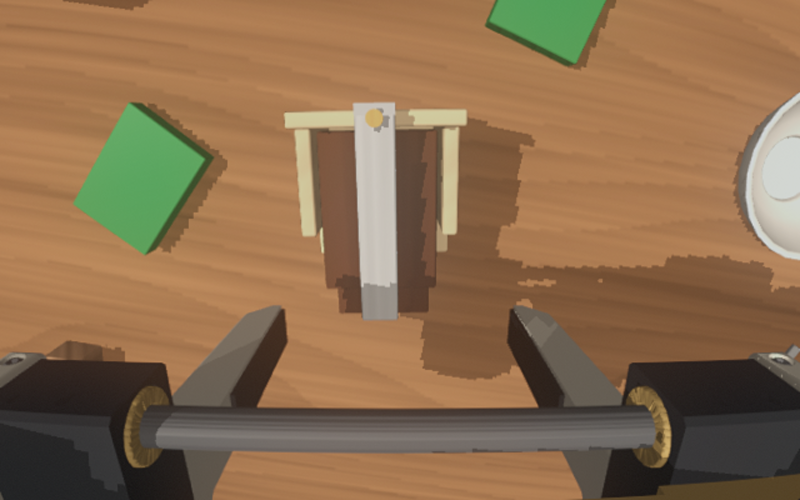

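```bash
python3 - <<'E'
from h import *
np.set_printoptions(precision=1,suppress=True)
im=grab('wrist')
f=lambda u,v,z:onz(im,u/1.25,v/1.25,z)
for n,u,v,z in [("bl frontL",340,312,22),("bl frontR",429,311,22),("strap front",380,319,75),("strap rear",374.5,104,75),("p2 frontL",327,286,34)]: print(n,f(u,v,z))
go([562,-176.7,12],10)
E
```

```text
bl frontL [ 543.7 -156.8   22. ]
bl frontR [ 551.7 -201.7   22. ]
strap front [ 568.4 -175.5   75. ]
strap rear [ 645.4 -161.6   75. ]
p2 frontL [ 561.7 -149.7   34. ]
at [ 560.6 -182.7   62.5] tr [ 2.2 -5.7 50.5] turn [ 0.1 -0.2 -0.5]
```

jog_arm --deltas '[{"turn": [0.1,-0.2,-0.5],"translation": [1.5,-5.8,10],"hand": 0},{"turn": [0.1,-0.2,-0.5],"translation": [1.5,-5.8,20],"hand": 0},{"turn": [0.1,-0.2,-0.5],"translation": [1.5,-5.8,35],"hand": 0},{"turn": [0.1,-0.2,-0.5],"translation": [1.5,-5.8,45],"hand": 0},{"turn": [0.1,-0.2,-0.5],"translation": [1.5,-5.8,50.5],"hand": 0},{"turn": [0.1,-0.2,-0.5],"translation": [1.5,-5.8,50.5],"hand": 0},{"turn": [0.1,-0.2,-0.5],"translation": [1.5,-5.8,50.5],"hand": 0},{"turn": [0.1,-0.2,-0.5],"translation": [1.5,-5.8,50.5],"hand": 0}]'

```text
t: 3.0
tool_pos: [560.4, -176.4, 10.5]
orientation: [[0.985, 0.173, -0.003], [0.173, -0.985, 0.001], [-0.003, -0.001, -1.0]]
ft_force: [-0.3, -0.2, 0.8]
width: 92.6
grasp_force: 0.0
```

```bash
python3 -c "
from h import *
go([562,-176.7,12],10)"
```

```text
at [ 560.4 -176.4   10.5] tr [ 1.5  0.6 -1.5] turn [-0.08  0.16 -0.03]
```

Good. Raise 1.5 mm and close.

jog_arm --deltas '[{"turn": [0,0,0],"translation": [1,0.5,-1.5],"hand": 0.3},{"turn": [0,0,0],"translation": [1,0.5,-1.5],"hand": 0.45},{"turn": [0,0,0],"translation": [1,0.5,-1.5],"hand": 0.6},{"turn": [0,0,0],"translation": [1,0.5,-1.5],"hand": 0.7},{"turn": [0,0,0],"translation": [1,0.5,-1.5],"hand": 0.7},{"turn": [0,0,0],"translation": [1,0.5,-1.5],"hand": 0.7},{"turn": [0,0,0],"translation": [1,0.5,-1.5],"hand": 0.7},{"turn": [0,0,0],"translation": [1,0.5,-1.5],"hand": 0.7}]' --newtons 20

```text
t: 3.67
tool_pos: [561.0, -176.5, 11.7]
orientation: [[0.985, 0.173, -0.004], [0.173, -0.985, 0.001], [-0.004, -0.002, -1.0]]
ft_force: [-0.1, 0.6, 0.1]
width: 45.9
grasp_force: 20.0
```

jog_arm --deltas '[{"turn": [0,0,0],"translation": [-5,0,0],"hand": 0.7},{"turn": [0,0,0],"translation": [-10,0,0],"hand": 0.7},{"turn": [0,0,0],"translation": [-16,0,0],"hand": 0.7},{"turn": [0,0,0],"translation": [-22,0,0],"hand": 0.7},{"turn": [0,0,0],"translation": [-28,0,0],"hand": 0.7},{"turn": [0,0,0],"translation": [-34,0,0],"hand": 0.7},{"turn": [0,0,0],"translation": [-40,0,0],"hand": 0.7},{"turn": [0,0,0],"translation": [-47,0,0],"hand": 0.7},{"turn": [0,0,0],"translation": [-54,0,0],"hand": 0.7},{"turn": [0,0,0],"translation": [-60,0,0],"hand": 0.7},{"turn": [0,0,0],"translation": [-60,0,0],"hand": 0.7},{"turn": [0,0,0],"translation": [-60,0,0],"hand": 0.7}]' --newtons 35

```text
t: 4.67
tool_pos: [501.6, -187.1, 11.9]
orientation: [[0.985, 0.173, -0.004], [0.173, -0.985, 0.001], [-0.004, -0.002, -1.0]]
ft_force: [0.6, 0.1, -0.8]
width: 45.8
grasp_force: 35.0
```

```bash
python3 -c "
from h import *
go([453,-195.5,2],10)
im=grab('wrist');save(im,'w3.png',scale=1.25)"
```

```text
at [ 501.6 -187.1   11.9] tr [-49.3  -0.1  10.1] turn [-0.1   0.21 -0.06]
```

View pics/w3.png

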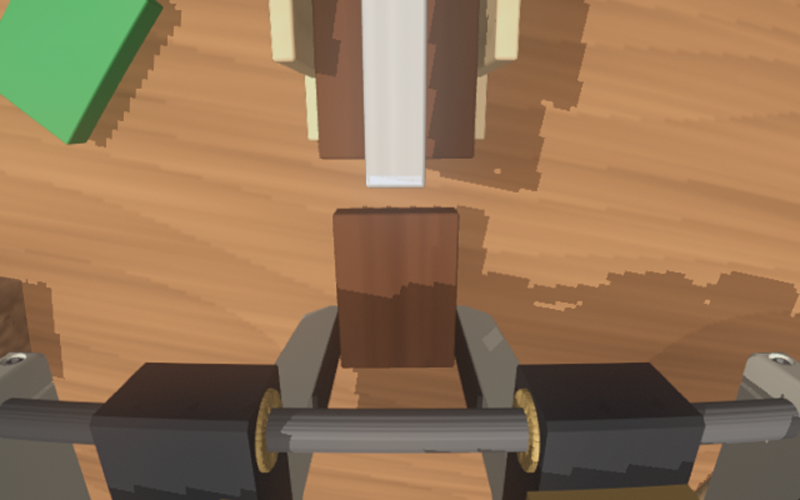

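jog_arm --deltas '[{"turn": [0,0,0],"translation": [-20,0,0],"hand": 0.7},{"turn": [0,0,0],"translation": [-40,0,0],"hand": 0.7},{"turn": [0,0,0],"translation": [-50,0,2],"hand": 0.7},{"turn": [0,0,0],"translation": [-50,0,6],"hand": 0.7},{"turn": [0,0,0],"translation": [-50,0,9],"hand": 0.7},{"turn": [0,0,0],"translation": [-50,0,9.5],"hand": 0.7},{"turn": [0,0,0],"translation": [-50,0,9.5],"hand": 0.7},{"turn": [0,0,0],"translation": [-50,0,9.5],"hand": 0.7}]'

```text
t: 5.38
tool_pos: [453.9, -195.2, 2.4]
orientation: [[0.985, 0.174, -0.003], [0.174, -0.985, 0.001], [-0.002, -0.002, -1.0]]
ft_force: [-0.0, 0.1, -1.1]
width: 45.1
grasp_force: 35.0
```

jog_arm --deltas '[{"turn": [0,0,0],"translation": [0,0,0],"hand": 0.3},{"turn": [0,0,0],"translation": [0,0,0],"hand": 0.2},{"turn": [0,0,0],"translation": [0,0,0],"hand": 0.1},{"turn": [0,0,0],"translation": [0,0,0],"hand": 0},{"turn": [0,0,0],"translation": [0,0,0],"hand": 0},{"turn": [0,0,0],"translation": [0,0,-30],"hand": 0},{"turn": [0,0,0],"translation": [0,0,-70],"hand": 0},{"turn": [0,0,0],"translation": [0,0,-110],"hand": 0},{"turn": [0,0,0],"translation": [0,0,-150],"hand": 0},{"turn": [0,0,0],"translation": [0,0,-150],"hand": 0},{"turn": [0,0,0],"translation": [0,0,-150],"hand": 0}]'

```text
t: 6.3
tool_pos: [454.7, -196.4, 154.9]
orientation: [[0.985, 0.173, 0.002], [0.173, -0.985, -0.001], [0.002, 0.001, -1.0]]
ft_force: [-0.2, -0.4, -0.5]
width: 92.9
grasp_force: 0.0
```

```bash
python3 - <<'E'
from h import *
np.set_printoptions(precision=2,suppress=True)
print(status.get_obs()["q"])
for n,z in(("wrist",12),("top",12)):
    im=grab(n);hsv=cv2.cvtColor(im["image"],cv2.COLOR_RGB2HSV)
    # brown blank ROI around its predicted position
    c=proj(im,[471,-192,12]);r=45 if n=="top" else 110
    print(n,c, -np.array(im["R"]).T@im["t"])
    x0,y0=int(c[0]-60 if n=="wrist" else c[0]-25),int(c[1]-60 if n=="wrist" else c[1]-25)
    if n=="wrist": save(im,"w4.png",scale=1.25)
    for d in range(-40,41,8):
        v,u=int(c[1]),int(c[0]+d)
        if 0<=v<400 and 0<=u<640: print(d,hsv[v,u],end=" ")
    print()
E
```

```text
[ 0.37  0.46 -0.01  1.94  0.01  0.74 -1.04]
wrist [314.87 171.18] [ 535.51 -182.22  320.51]
-40 [ 13 136 156] -32 [ 13 134 169] -24 [ 13 141 139] -16 [ 11 143 121] -8 [ 11 145 114] 0 [ 11 141 110] 8 [ 11 145 120] 16 [ 11 147 116] 24 [ 10 144 117] 32 [ 13 141 127] 40 [ 14 134 175] 
top [393.02 242.69] [ 362.25   38.84 1553.12]
-40 [ 14 142 167] -32 [ 14 141 166] -24 [ 14 142 163] -16 [120   5  56] -8 [90  6 44] 0 [17 30 76] 8 [18 59 86] 16 [  5 141 114] 24 [  4 138  89] 32 [  5 148  86] 40 [  5 135  83]
```

View pics/w4.png

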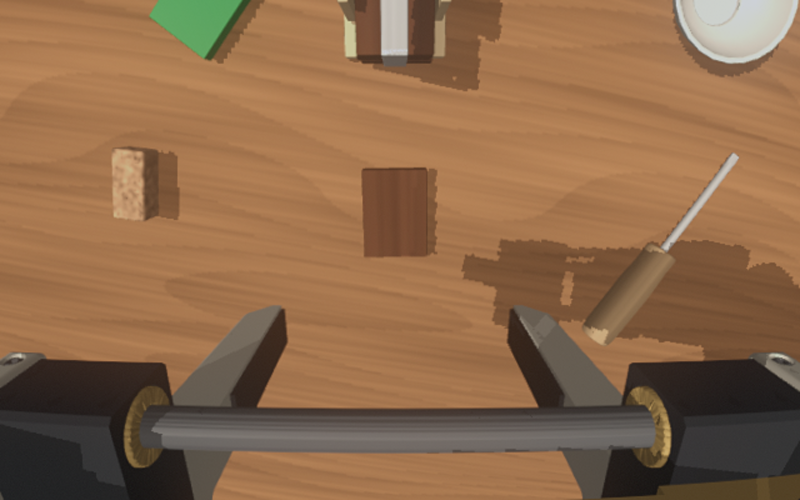

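```bash
python3 - <<'E'
from h import *
np.set_printoptions(precision=1,suppress=True)
im=grab('wrist')
P=[onz(im,u/1.25,v/1.25,12) for u,v in [(362,168.5),(427.5,168.5),(363,256.5),(428.5,256)]]
print(np.array(P)); c=sum(P)/4; print(c, P[0]-P[2],P[1]-P[3],P[0]-P[1])
d=(P[0]-P[2]+P[1]-P[3]); y=np.degrees(np.arctan2(d[1],d[0]));print(y)
go([c[0],c[1],100],y+90)
E
```

```text
[[ 496.  -163.7   12. ]
 [ 503.9 -208.    12. ]
 [ 433.4 -174.1   12. ]
 [ 442.1 -220.9   12. ]]
[ 468.8 -191.7   12. ] [62.7 10.3  0. ] [61.8 12.9  0. ] [-7.8 44.3  0. ]
10.575803902370714
at [ 452.1 -195.3  151.3] tr [17.4 -0.5 51.2] turn [ -0.4   0.1 -90.6]
```

jog_arm --deltas '[{"turn": [0,0,-7],"translation": [18,0,0],"hand": 0},{"turn": [0,0,-14],"translation": [18,0,0],"hand": 0},{"turn": [0,0,-21],"translation": [18,0,0],"hand": 0},{"turn": [0,0,-28],"translation": [18,0,0],"hand": 0},{"turn": [0,0,-35],"translation": [18,0,0],"hand": 0},{"turn": [0,0,-42],"translation": [18,0,0],"hand": 0},{"turn": [0,0,-49],"translation": [18,0,0],"hand": 0},{"turn": [0,0,-56],"translation": [18,0,0],"hand": 0},{"turn": [0,0,-63],"translation": [18,0,10],"hand": 0},{"turn": [0,0,-70],"translation": [18,0,20],"hand": 0},{"turn": [0,0,-77],"translation": [18,0,30],"hand": 0},{"turn": [0,0,-84],"translation": [18,0,40],"hand": 0}]'

```text
t: 7.45
tool_pos: [469.6, -192.1, 110.2]
orientation: [[-0.075, 0.997, -0.007], [0.997, 0.075, 0.003], [0.004, -0.007, -1.0]]
ft_force: [-0.5, -0.6, 0.4]
width: 92.8
grasp_force: 0.0
```

jog_arm --deltas '[{"turn": [0,0,-6],"translation": [0,0,10],"hand": 0},{"turn": [0,0,-6],"translation": [0,0,40],"hand": 0},{"turn": [0,0,-6],"translation": [0,0,60],"hand": 0},{"turn": [0,0,-6],"translation": [0,0,60],"hand": 0},{"turn": [0,0,-6],"translation": [0,0,60],"hand": 0},{"turn": [0,0,-6],"translation": [0,0,60],"hand": 0}]'

```text
t: 7.95
tool_pos: [470.7, -192.3, 52.5]
orientation: [[-0.173, 0.985, -0.004], [0.985, 0.173, 0.002], [0.003, -0.004, -1.0]]
ft_force: [0.1, 0.2, -0.3]
width: 93.0
grasp_force: 0.0
```

```bash
python3 -c "
from h import *
go([470,-191.7,4],100.3)"
```

```text
at [ 470.7 -192.3   52.5] tr [ 0.6 -0.4 48.5] turn [-0.21 -0.14 -0.31]
```

jog_arm --deltas '[{"turn": [-0.2,-0.1,-0.3],"translation": [0.5,0,25],"hand": 0},{"turn": [-0.2,-0.1,-0.3],"translation": [0.5,0,40],"hand": 0},{"turn": [-0.2,-0.1,-0.3],"translation": [0.5,0,48],"hand": 0},{"turn": [-0.2,-0.1,-0.3],"translation": [0.5,0,48],"hand": 0},{"turn": [-0.2,-0.1,-0.3],"translation": [0.5,0,48],"hand": 0},{"turn": [-0.2,-0.1,-0.3],"translation": [0.5,0,48],"hand": 0.2},{"turn": [-0.2,-0.1,-0.3],"translation": [0.5,0,48],"hand": 0.3},{"turn": [-0.2,-0.1,-0.3],"translation": [0.5,0,48],"hand": 0.5},{"turn": [-0.2,-0.1,-0.3],"translation": [0.5,0,48],"hand": 0.5},{"turn": [-0.2,-0.1,-0.3],"translation": [0.5,0,48],"hand": 0.5},{"turn": [-0.2,-0.1,-0.3],"translation": [0.5,0,48],"hand": 0.5}]' --newtons 20

```text
t: 8.87
tool_pos: [470.6, -192.1, 4.8]
orientation: [[-0.178, 0.984, 0.001], [0.984, 0.178, -0.0], [-0.0, 0.001, -1.0]]
ft_force: [-0.2, -0.1, 3.5]
width: 63.7
grasp_force: 20.0
```

```bash
python3 -c "
from h import *
go([575,60,170],100)"
```

```text
at [ 470.6 -192.1    4.8] tr [ 229.4  147.7 -165.1] turn [0.04 0.02 0.27]
```

jog_arm --deltas '[{"turn": [0,0,0],"translation": [0,0,-20],"hand": 0.5},{"turn": [0,0,0],"translation": [0,0,-60],"hand": 0.5},{"turn": [0,0,0],"translation": [0,0,-100],"hand": 0.5},{"turn": [0,0,0],"translation": [15,10,-130],"hand": 0.5},{"turn": [0,0,0],"translation": [40,26,-160],"hand": 0.5},{"turn": [0,0,0],"translation": [70,45,-165],"hand": 0.5},{"turn": [0,0,0],"translation": [100,65,-165],"hand": 0.5},{"turn": [0,0,0],"translation": [130,84,-165],"hand": 0.5},{"turn": [0,0,0],"translation": [160,103,-165],"hand": 0.5},{"turn": [0,0,0],"translation": [190,122,-165],"hand": 0.5},{"turn": [0,0,0],"translation": [215,138,-165],"hand": 0.5},{"turn": [0,0,0],"translation": [229,148,-165],"hand": 0.5}]' --newtons 30

```text
t: 9.87
tool_pos: [575.4, 64.9, 169.5]
orientation: [[-0.184, 0.983, 0.0], [0.983, 0.184, 0.003], [0.003, 0.001, -1.0]]
ft_force: [0.7, 0.5, -0.1]
width: 63.5
grasp_force: 30.0
```

jog_arm --deltas '[{"turn": [0,0,0],"translation": [0,0,0],"hand": 0.5},{"turn": [0,0,0],"translation": [0,0,0],"hand": 0.5},{"turn": [0,0,0],"translation": [0,0,0],"hand": 0.5}]'

```text
t: 10.12
tool_pos: [574.4, 58.0, 169.0]
orientation: [[-0.177, 0.984, -0.002], [0.984, 0.177, -0.002], [-0.001, -0.002, -1.0]]
ft_force: [-1.1, 0.5, -0.7]
width: 63.4
grasp_force: 30.0
```

```bash
python3 -c "
from h import *
go([575,60,170],100)
im=grab('wrist');save(im,'w5.png',scale=1.25);np.save('w5.npy',im,allow_pickle=True)"
```

```text
at [574.4  58.  169. ] tr [ 1.9  0.9 -1. ] turn [-0.11  0.08  0.19]
```

View pics/w5.png

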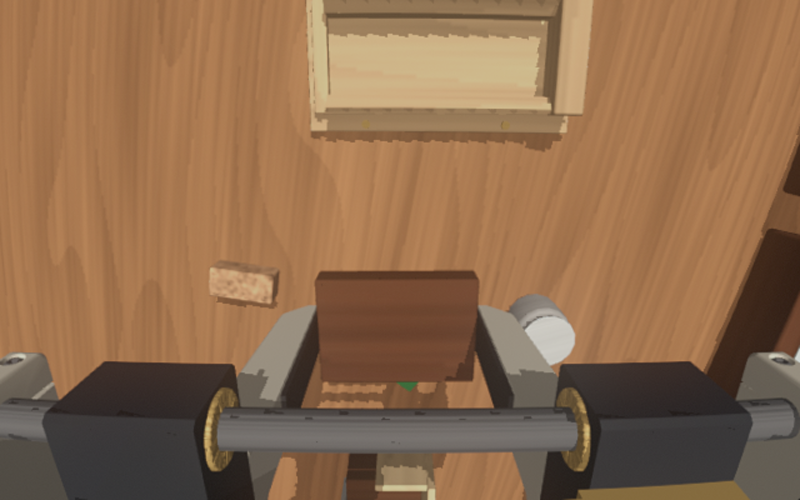

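```bash
python3 - <<'E'
from h import *
np.set_printoptions(precision=1,suppress=True)
im=np.load('w5.npy',allow_pickle=True).item()
f=lambda u,v,z:onz(im,u/1.25,v/1.25,z)
a,b=f(311,132,0),f(567,132,0); print("base",a,b,np.linalg.norm(a-b),np.degrees(np.arctan2(*(b-a)[[1,0]])))
a,b=f(317,112,0),f(590,0,38);print(f(556,113,38),f(583,114,38),f(565,0,38),f(591,0,38))
o=status.get_obs();R=np.array(o["orientation"])
for u,v in[(317,279),(478,279),(321,381),(474,381)]: print("blank tool frame",R.T@(f(u,v,o["tool_pos"][2]+7.2)-o["tool_pos"]))
# edge profile across channel at mid column and along floor
g=cv2.cvtColor(im["image"],cv2.COLOR_RGB2GRAY)
print(g[0:112:1,350])
E
```

```text
base [498.4 118.    0. ] [685.3 152.4   0. ] 189.9640824896451 10.45648726415482
[660.5 161.2  38. ] [678.4 164.1  38. ] [648.7 228.3  38. ] [664.8 231.9  38. ]
blank tool frame [ 23.6 -30.9  -7.2]
blank tool frame [23.7 30.9 -7.3]
blank tool frame [-21.9 -31.9  -7.1]
blank tool frame [-21.7  32.   -7.2]
[119 120 121 123 123 123 122 123 123 125 108  86  81  83  90 137 138 134
 131 129 127 127 129 129 130 130 131 132 150 177 181 180 180 180 181 182
 182 184 184 184 183 182 183 183 182 185 185 185 185 184 184 185 184 184
 185 184 184 185 186 185 185 185 183 181 181 182 182 183 181 181 179 178
 176 178 178 179 179 176 175 179 180 181 181 180 180 178 158 132 130 132
 131 128 127 127 127 127 128 129 132 131 134 133 133 131 124 101  98 102
 101 101 100  99]
```

```bash
python3 - <<'E'
from h import *
np.set_printoptions(precision=1,suppress=True)
im=np.load('w5.npy',allow_pickle=True).item()
f=lambda u,v,z:onz(im,u/1.25,v/1.25,z)
y=np.radians(10.2);ex=np.array([np.cos(y),np.sin(y),0]);ey=np.array([-ex[1],ex[0],0])
for z in(0,6,8):
    a,b=f(311,132,z),f(567,132,z);print(z,np.linalg.norm(a-b),(a+b)/2+50*ey)
for s in [(556,113),(565,0)]: p=f(*s,38); print("stop face along",p@ex-75, "across",p@ey)
print("floor: near edge across",f(437,108,8)@ey,f(437,35,8)@ey,"lip34 near",f(437,97,34)@ey, "far z24/34",f(437,18,24)@ey)
for v in (10,15,28,86,104): print(v, [(round(float(onz(im,350,v,z)@ey),1),z) for z in (8,24,34)])
go([575+9,60-50,0],100.2)
E
```

```text
0 189.9640824896451 [583.  184.4   0. ]
6 186.55433030980586 [582.4 184.5   6. ]
8 185.41774624985948 [582.2 184.5   8. ]
stop face along 603.6438320936003 across 41.68085931309196
stop face along 603.8318686064675 across 109.83474514933002
floor: near edge across 44.52999872819291 92.96614700582826 lip34 near 50.892473523133916 far z24/34 100.62285589100114
10 [(107.4, 8), (104.0, 24), (101.8, 34)]
15 [(103.4, 8), (100.2, 24), (98.2, 34)]
28 [(93.0, 8), (90.3, 24), (88.6, 34)]
86 [(44.9, 8), (44.5, 24), (44.3, 34)]
104 [(29.3, 8), (29.7, 24), (30.0, 34)]
at [574.5  57.4 169.1] tr [-48.1   1.3 169.2] turn [-0.1  0.1 -0.1]
```

```bash
python3 -c "
from h import *
go([587.2,184.3,60],100.2)"
```

```text
at [574.5  57.4 169.1] tr [122.8  35.  108.8] turn [-0.1   0.09 -0.07]
```

jog_arm --deltas '[{"turn": [0,0,0],"translation": [30,9,0],"hand": 0.5},{"turn": [0,0,0],"translation": [60,17,0],"hand": 0.5},{"turn": [0,0,0],"translation": [90,26,20],"hand": 0.5},{"turn": [0,0,0],"translation": [110,32,50],"hand": 0.5},{"turn": [0,0,0],"translation": [122.8,35,80],"hand": 0.5},{"turn": [-0.1,0.1,-0.1],"translation": [122.8,35,105],"hand": 0.5},{"turn": [-0.1,0.1,-0.1],"translation": [122.8,35,109],"hand": 0.5},{"turn": [-0.1,0.1,-0.1],"translation": [122.8,35,109],"hand": 0.5},{"turn": [-0.1,0.1,-0.1],"translation": [122.8,35,109],"hand": 0.5},{"turn": [-0.1,0.1,-0.1],"translation": [122.8,35,109],"hand": 0.5},{"turn": [-0.1,0.1,-0.1],"translation": [122.8,35,109],"hand": 0.5}]'

```text
t: 11.08
tool_pos: [589.1, 186.3, 62.6]
orientation: [[-0.178, 0.984, 0.005], [0.984, 0.178, 0.003], [0.002, 0.005, -1.0]]
ft_force: [-0.0, -0.6, -0.5]
width: 63.5
grasp_force: 30.0
```

```bash
python3 -c "
from h import *
go([587.2,184.3,13.5],100.2)"
```

```text
at [589.1 186.3  62.6] tr [-1.8 -2.5 49.1] turn [ 0.31 -0.12  0.08]
```

jog_arm --deltas '[{"turn": [0.2,-0.1,0],"translation": [-1.8,-2.5,0],"hand": 0.5},{"turn": [0.2,-0.1,0],"translation": [-1.8,-2.5,5],"hand": 0.5},{"turn": [0.2,-0.1,0],"translation": [-1.8,-2.5,15],"hand": 0.5},{"turn": [0.2,-0.1,0],"translation": [-1.8,-2.5,22],"hand": 0.5},{"turn": [0.2,-0.1,0],"translation": [-1.8,-2.5,22],"hand": 0.5},{"turn": [0.2,-0.1,0],"translation": [-1.8,-2.5,22],"hand": 0.5},{"turn": [0.2,-0.1,0],"translation": [-1.8,-2.5,22],"hand": 0.5}]'

```text
t: 11.67
tool_pos: [585.5, 184.8, 38.2]
orientation: [[-0.18, 0.984, -0.002], [0.984, 0.18, -0.0], [0.0, -0.002, -1.0]]
ft_force: [0.1, 0.2, -0.2]
width: 63.8
grasp_force: 30.0
```

```bash
python3 -c "
from h import *
go([587.2,184.3,13.5],100.2)"
```

```text
at [585.5 184.8  38.2] tr [-0.8  1.6 24.7] turn [-0.12 -0.01  0.19]
```

jog_arm --deltas '[{"turn": [0,0,0.2],"translation": [-0.8,1,5],"hand": 0.5},{"turn": [0,0,0.2],"translation": [-0.8,1,10],"hand": 0.5},{"turn": [0,0,0.2],"translation": [-0.8,1,15],"hand": 0.5},{"turn": [0,0,0.2],"translation": [-0.8,1,19],"hand": 0.5},{"turn": [0,0,0.2],"translation": [-0.8,1,22],"hand": 0.5},{"turn": [0,0,0.2],"translation": [-0.8,1,24],"hand": 0.5},{"turn": [0,0,0.2],"translation": [-0.8,1,24],"hand": 0.5},{"turn": [0,0,0.2],"translation": [-0.8,1,24],"hand": 0.5}]'

```text
t: 12.33
tool_pos: [586.6, 184.1, 14.4]
orientation: [[-0.177, 0.984, -0.002], [0.984, 0.177, -0.0], [0.0, -0.002, -1.0]]
ft_force: [0.5, -0.4, -0.1]
width: 63.3
grasp_force: 30.0
```

jog_arm --deltas '[{"turn": [0,0,0],"translation": [0,0,1],"hand": 0.5},{"turn": [0,0,0],"translation": [0,0,1.4],"hand": 0.5},{"turn": [0,0,0],"translation": [0,0,1.4],"hand": 0.28},{"turn": [0,0,0],"translation": [0,0,1.4],"hand": 0.2},{"turn": [0,0,0],"translation": [0,0,1.4],"hand": 0.2},{"turn": [0,0,0],"translation": [0,0,1.4],"hand": 0.2},{"turn": [0,0,0],"translation": [0,0,-20],"hand": 0.2},{"turn": [0,0,0],"translation": [0,0,-50],"hand": 0.5},{"turn": [0,0,0],"translation": [0,-58,-50],"hand": 1},{"turn": [0,0,0],"translation": [0,-58,-50],"hand": 1},{"turn": [0,0,0],"translation": [0,-58,-50],"hand": 1},{"turn": [0,0,0],"translation": [0,-58,-50],"hand": 1}]' --newtons 20

```text
t: 13.33
tool_pos: [529.4, 173.8, 65.1]
orientation: [[-0.177, 0.984, -0.001], [0.984, 0.177, -0.0], [-0.0, -0.001, -1.0]]
ft_force: [-0.1, 0.8, 0.8]
width: 45.5
grasp_force: 0.0
```

jog_arm --deltas '[{"turn": [0,0,0],"translation": [0,0,0],"hand": 1},{"turn": [0,0,0],"translation": [0,0,0],"hand": 1},{"turn": [0,0,0],"translation": [0,0,0],"hand": 1},{"turn": [0,0,0],"translation": [0,0,0],"hand": 1}]'

```text
t: 13.67
tool_pos: [530.3, 173.9, 64.3]
orientation: [[-0.176, 0.984, -0.002], [0.984, 0.176, 0.0], [0.0, -0.001, -1.0]]
ft_force: [0.1, 0.5, 0.5]
width: 19.0
grasp_force: 0.0
```

```bash
python3 - <<'E'
from h import *
np.set_printoptions(precision=1,suppress=True)
y=np.radians(10.2);ex=np.array([np.cos(y),np.sin(y),0]);ey=np.array([-ex[1],ex[0],0]);O=np.array([581.1,184.1,0])
go(O-52.5*ex+[0,0,14],100.2)
im=grab("top");hsv=cv2.cvtColor(im["image"],cv2.COLOR_RGB2HSV)
m=((hsv[:,:,2]<125)&(hsv[:,:,1]>110)).astype(np.uint8)
c=proj(im,O+[0,0,20]).astype(int);m2=np.zeros_like(m);m2[c[1]-30:c[1]+30,c[0]-22:c[0]+22]=m[c[1]-30:c[1]+30,c[0]-22:c[0]+22]
n,l,s,ce=cv2.connectedComponentsWithStats(m2)
for i in range(1,n):
    if s[i,4]>25: p=onz(im,*ce[i],20);print(s[i],(p-O)@ex,(p-O)@ey)
E
```

```text
at [530.3 173.9  64.3] tr [ 1.  -0.6 50.3] turn [-0.1 -0.  -0.1]
[ 245  186   44   53 1659] -17.422943771490292 7.682440394361068
```

jog_arm --deltas '[{"turn": [0,0,0],"translation": [1,0,0],"hand": 1},{"turn": [0,0,0],"translation": [1,0,5],"hand": 1},{"turn": [0,0,0],"translation": [1,0,10],"hand": 1},{"turn": [0,0,0],"translation": [1,0,20],"hand": 1},{"turn": [0,0,0],"translation": [1,0,30],"hand": 1},{"turn": [0,0,0],"translation": [1,0,40],"hand": 1},{"turn": [0,0,0],"translation": [1,0,48],"hand": 1},{"turn": [0,0,0],"translation": [1,0,51],"hand": 1},{"turn": [0,0,0],"translation": [1,0,51],"hand": 1},{"turn": [0,0,0],"translation": [1,0,51],"hand": 1}]'

```text
t: 14.55
tool_pos: [529.3, 174.9, 13.4]
orientation: [[-0.177, 0.984, -0.002], [0.984, 0.177, -0.0], [0.0, -0.002, -1.0]]
ft_force: [0.3, 0.1, 0.2]
width: 0.5
grasp_force: 0.0
```

```bash
python3 - <<'E'
from h import *
np.set_printoptions(precision=1,suppress=True)
y=np.radians(10.2);ex=np.array([np.cos(y),np.sin(y),0]);O=np.array([581.1,184.1,0])
go(O+(11-17.5)*ex+[0,0,13],100.2)
im=grab("wrist");save(im,"w6.png",scale=1.25)
E
```

```text
at [529.3 174.9  13.4] tr [-0.1 46.1  0.3] turn [-0.1 -0.  -0. ]
```

View pics/w6.png

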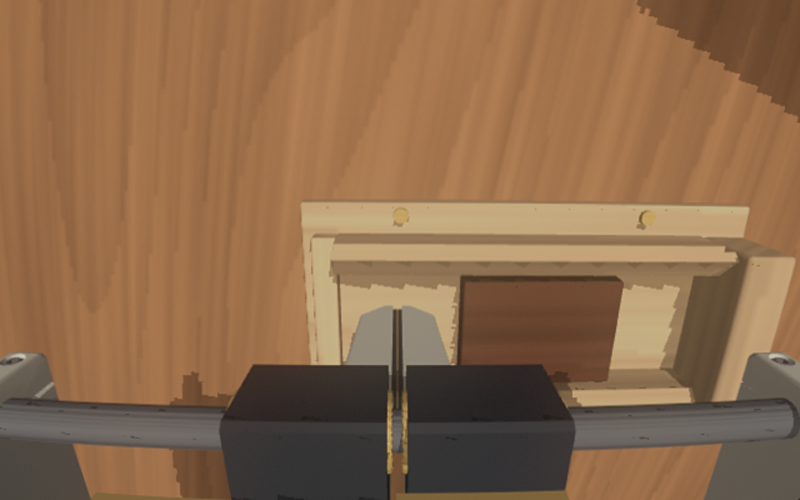

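jog_arm --deltas '[{"turn": [0,0,0],"translation": [0,5,0],"hand": 1},{"turn": [0,0,0],"translation": [0,10,0],"hand": 1},{"turn": [0,0,0],"translation": [0,15,0],"hand": 1},{"turn": [0,0,0],"translation": [0,20,0],"hand": 1},{"turn": [0,0,0],"translation": [0,25,0],"hand": 1},{"turn": [0,0,0],"translation": [0,30,0],"hand": 1},{"turn": [0,0,0],"translation": [0,34,0],"hand": 1},{"turn": [0,0,0],"translation": [0,38,0],"hand": 1},{"turn": [0,0,0],"translation": [0,40,0],"hand": 1},{"turn": [0,0,0],"translation": [0,40,0],"hand": 1}]'

```text
t: 15.43
tool_pos: [569.1, 182.1, 13.8]
orientation: [[-0.177, 0.984, -0.002], [0.984, 0.177, -0.0], [0.0, -0.002, -1.0]]
ft_force: [-2.4, -0.0, 4.8]
width: 0.6
grasp_force: 2.5
```

jog_arm --deltas '[{"turn": [0,0,0],"translation": [0,1,0],"hand": 1},{"turn": [0,0,0],"translation": [0,2,0],"hand": 1},{"turn": [0,0,0],"translation": [0,3,0],"hand": 1},{"turn": [0,0,0],"translation": [0,3,0],"hand": 1}]'

```text
t: 15.77
tool_pos: [571.3, 182.5, 13.8]
orientation: [[-0.177, 0.984, -0.003], [0.984, 0.177, -0.001], [-0.0, -0.003, -1.0]]
ft_force: [-4.0, -0.6, 5.9]
width: 0.1
grasp_force: 3.2
```

```bash
cat > chk.py <<'E'
from h import *
np.set_printoptions(precision=1,suppress=True)
y=np.radians(10.2);ex=np.array([np.cos(y),np.sin(y),0]);ey=np.array([-ex[1],ex[0],0]);O=np.array([581.1,184.1,0])
print(status.get_obs()["ft_force"])
im=grab("wrist");g=cv2.cvtColor(im["image"],cv2.COLOR_RGB2HSV)
for lat in (8,14,19):
    xs=np.arange(0,90,2); out=[]
    for x in xs:
        u,v=proj(im,O+x*ex+lat*ey+[0,0,20]); out.append(int(g[int(round(v)),int(round(u)),2]) if 0<=u<639 and 0<=v<399 else -1)
    print(lat,out)
E
python3 chk.py
```

```text
[-4.  -0.6  5.9]
8 [145, 144, 112, 104, 104, 103, 103, 102, 103, 102, 102, 101, 101, 101, 101, 100, 100, 99, 100, 101, 100, 100, 100, 99, 100, 100, 100, 101, 100, 100, 100, 101, 114, 148, 124, 95, 97, 93, 97, 96, 94, 104, 169, 182, 182]
14 [146, 114, 114, 114, 113, 113, 112, 112, 112, 111, 111, 110, 110, 110, 110, 110, 109, 110, 109, 109, 109, 110, 109, 109, 109, 108, 109, 109, 109, 109, 108, 109, 122, 149, 119, 97, 100, 97, 98, 97, 94, 105, 170, 183, 182]
19 [143, 114, 114, 113, 112, 113, 112, 112, 112, 112, 111, 111, 111, 112, 110, 111, 111, 109, 110, 111, 111, 110, 110, 110, 110, 110, 110, 111, 109, 111, 111, 110, 119, 154, 135, 97, 101, 97, 99, 99, 96, 101, 164, 183, 182]
```

jog_arm --deltas '[{"turn": [0,0,0],"translation": [0,2,0],"hand": 1},{"turn": [0,0,0],"translation": [0,4,0],"hand": 1},{"turn": [0,0,0],"translation": [0,6,0],"hand": 1},{"turn": [0,0,0],"translation": [0,7,0],"hand": 1},{"turn": [0,0,0],"translation": [0,7,0],"hand": 1}]'

```text
t: 16.23
tool_pos: [578.4, 183.8, 13.8]
orientation: [[-0.177, 0.984, -0.002], [0.984, 0.177, -0.0], [0.0, -0.002, -1.0]]
ft_force: [-2.2, -0.5, 5.7]
width: 0.4
grasp_force: 3.0
```

jog_arm --deltas '[{"turn": [0,0,0],"translation": [0,1,0],"hand": 1},{"turn": [0,0,0],"translation": [0,2,0],"hand": 1},{"turn": [0,0,0],"translation": [0,2,0],"hand": 1},{"turn": [0,0,0],"translation": [0,2,0],"hand": 1}]'

```text
t: 16.57
tool_pos: [579.7, 184.0, 13.8]
orientation: [[-0.177, 0.984, -0.004], [0.984, 0.177, -0.001], [-0.0, -0.004, -1.0]]
ft_force: [-4.5, -0.7, 7.2]
width: 0.6
grasp_force: 3.7
```

```bash
python3 chk.py
```

```text
[-4.5 -0.7  7.2]
8 [108, 145, 144, 143, 143, 143, 128, 104, 103, 103, 103, 102, 102, 100, 101, 101, 100, 100, 99, 99, 100, 100, 98, 100, 98, 99, 99, 99, 99, 99, 99, 100, 99, 101, 100, 93, 81, 93, 95, 93, 95, 138, 177, 181, 180]
14 [193, 193, 192, 189, 149, 105, 113, 113, 112, 111, 111, 112, 110, 110, 110, 110, 109, 110, 109, 109, 109, 108, 109, 108, 108, 108, 108, 109, 108, 108, 109, 108, 108, 109, 108, 84, 81, 93, 97, 95, 96, 144, 178, 182, 180]
19 [192, 191, 174, 194, 145, 114, 112, 112, 111, 112, 112, 111, 111, 111, 110, 110, 110, 109, 110, 110, 110, 110, 110, 110, 108, 109, 109, 109, 110, 109, 109, 109, 110, 109, 110, 111, 84, 96, 98, 97, 96, 134, 176, 182, 182]
```

jog_arm --deltas '[{"turn": [0,0,0],"translation": [0,1,0],"hand": 1},{"turn": [0,0,0],"translation": [0,2,0],"hand": 1},{"turn": [0,0,0],"translation": [0,2,0],"hand": 1},{"turn": [0,0,0],"translation": [0,2,0],"hand": 1}]'

```text
t: 16.95
tool_pos: [579.8, 184.0, 13.8]
orientation: [[-0.177, 0.984, -0.007], [0.984, 0.177, -0.002], [-0.001, -0.008, -1.0]]
ft_force: [-7.6, -1.4, 9.8]
width: 0.1
grasp_force: 5.8
```

jog_arm --deltas '[{"turn": [0,0,0],"translation": [0,1,0],"hand": 1},{"turn": [0,0,0],"translation": [0,1.5,0],"hand": 1},{"turn": [0,0,0],"translation": [0,1.5,0],"hand": 1},{"turn": [0,0,0],"translation": [0,1.5,0],"hand": 1}]'

```text
t: 17.28
tool_pos: [579.8, 184.0, 13.7]
orientation: [[-0.177, 0.984, -0.01], [0.984, 0.177, -0.003], [-0.002, -0.011, -1.0]]
ft_force: [-9.4, -0.8, 10.6]
width: 0.9
grasp_force: 7.3
```

jog_arm --deltas '[{"turn": [0,0,0],"translation": [0,-5,0],"hand": 1},{"turn": [0,0,0],"translation": [0,-15,0],"hand": 1},{"turn": [0,0,0],"translation": [0,-15,-20],"hand": 1},{"turn": [0,0,0],"translation": [0,-15,-60],"hand": 1},{"turn": [0,0,0],"translation": [0,0,-90],"hand": 1},{"turn": [0,0,0],"translation": [-40,30,-90],"hand": 1},{"turn": [0,0,0],"translation": [-70,40,-90],"hand": 1},{"turn": [0,0,0],"translation": [-70,40,-90],"hand": 1},{"turn": [0,0,0],"translation": [-70,40,-90],"hand": 1},{"turn": [0,0,0],"translation": [-70,40,-90],"hand": 1}]'

```text
t: 18.12
tool_pos: [636.0, 122.7, 102.9]
orientation: [[-0.176, 0.984, -0.002], [0.984, 0.176, 0.001], [0.001, -0.002, -1.0]]
ft_force: [-0.9, -0.4, -0.2]
width: 0.2
grasp_force: 0.0
```

```bash
cat > chk2.py <<'E'
from h import *
np.set_printoptions(precision=1,suppress=True)
y=np.radians(10.2);ex=np.array([np.cos(y),np.sin(y),0]);ey=np.array([-ex[1],ex[0],0]);O=np.array([581.1,184.1,0])
o=status.get_obs();print(o["tool_pos"],o["ft_force"])
im=grab("wrist");cv2.imwrite("pics/w7.png",im["image"][:,:,::-1]);np.save("w7.npy",im,allow_pickle=True)
hsv=cv2.cvtColor(im["image"],cv2.COLOR_RGB2HSV)
poly=np.array([proj(im,O+x*ex+l*ey+[0,0,20]) for x,l in((-40,-32),(84,-32),(84,32),(-40,32))]).astype(np.int32)
roi=np.zeros((400,640),np.uint8);cv2.fillPoly(roi,[poly],1)
m=((hsv[:,:,0]<13)&(hsv[:,:,2]<135)&(roi>0)).astype(np.uint8)
m=cv2.morphologyEx(m,cv2.MORPH_OPEN,np.ones((5,5)))
n,l,s,ce=cv2.connectedComponentsWithStats(m);i=1+np.argmax(s[1:,4]);print(s[1:])
c=max(cv2.findContours((l==i).astype(np.uint8),0,1)[0],key=cv2.contourArea)
b=cv2.boxPoints(cv2.minAreaRect(c));print(b)
for p in b: q=onz(im,*p,20)-O;print(q@ex,q@ey)
for lat in (-20,-12,0,12,20):
    print(lat,[int(hsv[int(v),int(u),2]) for u,v in (proj(im,O+x*ex+lat*ey+[0,0,20]) for x in range(0,90,2))])
E
python3 chk2.py
```

```text
[636.  122.7 102.9] [-0.9 -0.4 -0.2]
[[ 270   82   90   66 5399]
 [ 271  103    7    7   47]]
[[270.  82.]
 [359.  82.]
 [359. 147.]
 [270. 147.]]
10.797158007535037 20.62512186307613
70.75002540745982 20.537427854982994
72.03902357225229 -23.390491259148185
9.234958322066989 -23.341990644171698
-20 [197, 197, 197, 197, 187, 120, 115, 115, 114, 114, 114, 113, 114, 113, 112, 112, 112, 111, 112, 111, 112, 112, 112, 112, 112, 111, 113, 111, 112, 112, 112, 112, 113, 114, 114, 115, 88, 101, 142, 189, 187, 189, 197, 198, 197]
-12 [200, 199, 199, 199, 199, 115, 117, 118, 116, 117, 116, 117, 115, 116, 115, 115, 115, 114, 113, 113, 113, 113, 113, 113, 113, 114, 113, 114, 114, 113, 113, 113, 113, 113, 113, 114, 89, 100, 164, 189, 188, 188, 197, 199, 197]
0 [200, 200, 199, 199, 200, 127, 112, 112, 112, 112, 111, 111, 109, 108, 108, 108, 106, 107, 107, 108, 106, 107, 106, 106, 107, 106, 105, 106, 106, 106, 107, 108, 107, 107, 108, 109, 88, 104, 140, 188, 188, 190, 198, 198, 198]
12 [198, 199, 199, 199, 200, 121, 120, 118, 119, 119, 119, 118, 117, 117, 117, 116, 116, 116, 115, 116, 116, 116, 115, 115, 116, 116, 116, 114, 115, 116, 115, 115, 116, 116, 116, 116, 91, 102, 153, 189, 189, 191, 198, 198, 198]
20 [147, 147, 146, 146, 146, 133, 118, 118, 117, 116, 116, 116, 116, 117, 116, 116, 115, 115, 116, 117, 115, 115, 116, 116, 115, 115, 115, 115, 115, 115, 116, 115, 116, 116, 116, 117, 92, 102, 137, 188, 189, 191, 198, 199, 198]
```

```bash
python3 - <<'E'
from h import *
a=cv2.resize(cv2.imread("pics/top0.png"),(640,400),interpolation=cv2.INTER_AREA)
b=cv2.GaussianBlur(grab("top")["image"][:,:,::-1],(3,3),0);a=cv2.GaussianBlur(a,(3,3),0)
d=(cv2.absdiff(a,b).max(2)>45).astype(np.uint8);d=cv2.morphologyEx(d,cv2.MORPH_OPEN,np.ones((2,2)))
n,l,s,c=cv2.connectedComponentsWithStats(d);print([list(map(int,x)) for x in s[1:] if x[4]>8])
im=np.load("w7.npy",allow_pickle=True).item()
g=cv2.cvtColor(im["image"],cv2.COLOR_RGB2GRAY);print(g[115,350:375])
E
```

```text
[[277, 139, 7, 7, 28], [288, 142, 11, 14, 46], [265, 147, 4, 3, 10], [256, 152, 18, 19, 80], [259, 154, 78, 75, 2178], [255, 162, 26, 30, 188], [306, 211, 22, 21, 100], [310, 214, 75, 166, 6330], [326, 239, 8, 6, 36], [335, 240, 5, 4, 13], [449, 240, 11, 24, 116], [428, 279, 212, 121, 10483], [579, 327, 5, 3, 15], [327, 374, 32, 19, 200], [362, 381, 3, 5, 14], [587, 382, 6, 8, 23], [377, 384, 16, 5, 57], [326, 392, 25, 8, 153]]
[ 79  79  77  78  80  80  79  76  67  64  65  71  82  84  88 117 146 155
 160 161 161 161 160 160 161]
```

```bash
python3 - <<'E'
from h import *
a=cv2.resize(cv2.imread("pics/top0.png"),(640,400),interpolation=cv2.INTER_AREA);b=np.ascontiguousarray(grab("top")["image"][:,:,::-1])
cv2.imwrite("pics/cmp.png",np.hstack([a,b]))
for i in(a,b):
    g=cv2.cvtColor(i,cv2.COLOR_BGR2GRAY);print(g[244:264:4,444:468].tolist());
    print(cv2.phaseCorrelate(np.float32(cv2.cvtColor(a,6)[205:240,455:475]),np.float32(g[205:240,455:475])))
E
```

```text
[[111, 111, 111, 111, 111, 112, 112, 111, 110, 113, 126, 143, 156, 161, 160, 151, 135, 114, 91, 82, 96, 109, 113, 114], [114, 113, 115, 113, 113, 113, 111, 110, 118, 134, 150, 159, 162, 159, 147, 134, 112, 90, 88, 102, 113, 115, 116, 116], [117, 117, 118, 119, 119, 117, 116, 124, 142, 155, 161, 162, 156, 145, 129, 109, 91, 93, 106, 116, 118, 120, 121, 121], [119, 120, 121, 119, 117, 118, 128, 146, 158, 161, 159, 150, 139, 122, 101, 88, 93, 108, 119, 122, 120, 119, 121, 121], [118, 118, 119, 118, 121, 136, 151, 160, 161, 157, 145, 132, 114, 94, 86, 95, 110, 117, 119, 118, 117, 117, 116, 115]]
((0.0, -3.552713678800501e-15), 1.0)
[[79, 84, 82, 79, 80, 84, 80, 80, 80, 75, 79, 88, 102, 112, 119, 115, 112, 103, 89, 85, 84, 84, 86, 99], [83, 84, 83, 83, 83, 82, 82, 78, 71, 84, 97, 110, 116, 118, 115, 111, 104, 90, 84, 82, 84, 85, 84, 86], [88, 85, 87, 85, 86, 86, 79, 77, 88, 102, 112, 119, 119, 114, 111, 102, 92, 88, 88, 89, 90, 90, 88, 89], [86, 89, 86, 88, 82, 78, 82, 92, 107, 113, 118, 117, 116, 108, 99, 90, 86, 87, 90, 88, 86, 89, 89, 87], [93, 87, 85, 83, 78, 83, 101, 109, 118, 117, 116, 113, 106, 95, 88, 89, 86, 88, 88, 87, 88, 84, 84, 85]]
((0.4659621348597529, -0.5349231077432464), 0.7393207278516557)
```

```bash
python3 -c "
from h import *
print(manip.job_done())"
```

```text
the job is handed in; nothing more can be done
None
```

I drew the bottom blank, laid it on the bench, regripped it by its ends and pushed it along the holder channel until it stopped at the tall stop (no movement up to about 9 N). The other three blanks stayed in the magazine, I saw nothing else knocked out of place, and the job is handed in at about 18 s on the robot's clock.

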